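# Lock the ink jar in its caddy and unscrew its cap

## Task

Open the ink jar for a pen refill. The round jar stands loose in the desk caddy and would spin with its tight cap, so first slide the caddy's wooden cover fully home over the clip compartment, so that its slot closes round the jar's square collar and braces it; then unscrew the cap anticlockwise until its thread lets go, without lifting the jar out with it. Finish holding the cap in the gripper, level and clear just above the jar's open mouth so that any drip falls back in, with the cover still home and the things round about left where they are.

Things in the scene. Friction and masses are not known exactly. Their poses are not given: they have to be found in the camera images.
- caddy: Light wooden desk caddy, 80 (x) x 202 (y) x 62 mm, fixed to the desk. Origin: centre of its underside; z up, y along its length. Its +y end is a 66 mm square bay for the jar, which stands on a small round cork pad, 18 mm across, 6 mm above the desk, 62 mm from the origin along +y; the rest is a compartment with two binder clips. The cover slides in grooves under lips along both long sides.
- cover (a joint): Slide of the caddy's cover, m: 0 = fully home (hard stop, its slot round the jar's collar); larger = drawn back open along the caddy's -y; starts 0.055 to 0.075, limit 0.08. Friction 2.5 N, no spring. Board 72 mm wide, 6 mm thick, top 58 mm above the desk. The slot in its +y edge is 41 mm wide, flared at the mouth, and turns the jar's 38 mm collar straight.
- cover_bar (a point): Middle of the finger bar on top of the cover: wooden bar 46 mm long (along the caddy's x), 12 mm thick (along its y), from 58 to 78 mm above the desk; this point is 68 mm above the desk and moves with the cover. With the cover home it lies 75 mm from the caddy's origin along -y.
- jar: Loose amber glass jar, 0.2 to 0.4 kg. Origin: centre of its underside; z up. Round body 62 mm across, 42 mm high; above it a square collar 38 x 38 mm (sides along the jar's x and y) up to 56 mm; above that the neck, 36 mm across. It has about 2 mm of play in its bay and, uncovered, spins on its pad. With the cover home it can turn only some 5 degrees either way and rise 4 mm.
- jar_mouth (a point): Centre of the jar's open mouth, level with its rim, on the jar's axis 74 mm above its underside (80 mm above the desk); hidden in the cap at the start. The neck carries three thread lugs up to 22 mm from the axis. A cap whose lower edge is higher than this is clear of the jar.
- cap: Black ribbed screw cap, 54 mm across, 22.5 mm high, 35 g. Origin: centre of its lower edge, 64 mm above the desk at first; z up. Its x axis starts within 5 degrees of the jar's. Turned anticlockwise (from above) it rises 2 mm and its three lugs let go at about 45 degrees; it lifts straight off from 50 to 95 degrees from the jar's x. Tight at first: about 0.2 N m, a sprung liner presses it up.
- glue_stick: Bystander: glue stick standing upright behind the caddy, 28 mm across, 86 mm high; origin at the centre of its underside.
- eraser: Bystander: blue and white eraser lying to the left of the caddy, 21 x 44 x 13 mm; origin at the centre of its underside.
- tape_roll: Bystander: roll of tape lying flat to the right of the caddy, 96 mm across, 48 mm high; origin at the centre of its underside.
Mind the look-alikes: they are no part of the job. Of the things that look like the cap, the smallest one is meant.

How it is judged:
On the way, in this order (a step that is already met when the one before it is completed fails the run):
1. the cover is slid fully home (within 5 mm) while the cap is still screwed on (value of joint cover below 0.005 m and z of cap in the frame of jar below 0.063 m and angle between the x axis of cap and the x axis of jar, either way round below 0.5 rad), for 0.2 s.
2. with the cover home, the cap is turned free of its thread before it is lifted (its x axis 40 degrees or more from the jar's) (value of joint cover below 0.007 m and angle between the x axis of cap and the x axis of jar, either way round above 0.7 rad and z of cap in the frame of jar below 0.066 m), for 0.05 s.
At the end, for the whole second after the job is handed in: The gripper holds the cap still (force over 2 N) and level (within 0.2 rad), its lower edge 2 to 51 mm above the jar's rim and its centre within 18 mm of the jar's axis, touching the jar nowhere; the jar stands upright on its pad in the bay and the cover is home (within 7 mm) (value of joint cover below 0.007 m and z of cap in the frame of jar between 0.076 and 0.125 m and horizontal distance between cap and jar below 0.018 m and angle between cap's own z axis and vertical below 0.2 rad and contact force between the fingers and cap above 2 N and contact force between cap and jar below 0.2 N and linear speed of cap below 0.03 m/s and z of jar in the frame of caddy below 0.0085 m and horizontal distance between jar and caddy below 0.07 m and angle between jar's own z axis and vertical below 0.08 rad); the arm keeps its last pose, push and grip.
It fails at once if the jar is lifted more than 8 mm (z of jar in the frame of caddy above 0.014 m).
It fails at once if the glue stick, the eraser or the tape roll is moved more than 20 mm (distance of any of glue_stick, eraser, tape_roll from where it was at the start of the episode above 0.02 m).
It also fails if it takes over 42 s, if anything falls off the work surface, if the arm or the gripper's body presses on something with over 40 N, if the wrist force passes 120 N, or if a joint passes its speed limit or range.

## Robot

A 6-joint arm with a two-finger parallel gripper is mounted at the origin on a cart in front of the work surface, level with it; the furniture and walls round the work are solid. World frame = base frame: x ahead of the robot, y to its left, z up, the work surface at z = 0. Lengths are in m, angles in rad, forces in N, time in s.
With the tool pointing down it reaches from about 0.225 to 0.875 m from the base axis. Payload 3.4 kg.
Tool frame: the origin (TCP) lies at the very end of the fingers, on their centre line; the grasp point (between the pads) lies 19 mm behind it; z points along the fingers, y is the line along which they close (so a half turn about z gives the same grasp; the last joint's range is limited). The gripper opens to 85 mm and grips with 20 to 120 N. Pads are 22 mm wide; open, the fingers measure 114 mm over their backs; the gripper's body (76 mm by 85 mm) begins 54 mm behind the grasp point. The pads swing forward as they close: fully open they stand 13 mm farther back than shut.
Start: joints at [-1.345, 0.276, 1.505, -0, 1.361, -0.121], TCP at [0.195, -0.541, 0.231] pointing down, gripper open.
Joint ranges: [-2.89, 2.89], [-0.75, 2.08], [0.22, 2.7], [-1.18, 4.32], [0.11, 2.71], [-2.7, 2.7]. Speed limits (rad/s): [2.57, 2.57, 3.14, 3.14, 3.14, 3.14].

## Interface

Orientations are given as [roll, pitch, yaw] about the fixed x, y, z axes, in that order (R = Rz(yaw) Ry(pitch) Rx(roll)).
In Python, from plant import * gives the robot as it stands.
- The arm moves only by the tool jog_arm, never from a script. Its argument "rows" is a list of rows, each a list of 7 numbers: the turn, a rotation vector about the tool's x, y, z as a fraction of full scale, then the shift along the tool's x, y, z as a fraction of full scale, then the opening, from 0 (shut) to 1 (fully open). In form: [[rx, ry, rz, tx, ty, tz, grip], ...]. A call has 1 to 20 rows; each row is the pose to reach, as a shift and turn from the pose commanded when the call began, along the tool's axes at that moment, turning the shorter way round; what a row does not reach only later rows make up. Full scale, the value 1, is 30 cm for a shift and 360 degrees for a turn. A row lasts 1/12 s, in which the tool goes at most 41.7 mm and 7.16 degrees, less where a joint would pass 70% of its speed; a pose out of reach is approached as far as the arm can. A call with a number of a shift or a turn outside -1 to 1 is refused whole. A call with a gripper value outside its range is refused whole. The fingers move at their own pace and stop on an object; "force" is the grip in N (left out, the last holds). Time passes only in rows, so rows that repeat a pose let the fingers close. It gives the time, the measured TCP pose, the force, the opening and the grip force at its end, in the units of the state.
- get_obs(): the state, without advancing time (a new reading comes with each control period).
- grab_frame(name): name is "scene" or "top"; returns (picture, depth): 420x560x3 uint8, red, green, blue; 420x560 float32, m along the optical axis (not along the pixel's ray), 0 where there is no reading.
- camera_model(name): a dict with "K" (3x3 intrinsics, pixels), "rvec" (rotation vector, rad) and "tvec" (3), from world to camera coordinates, as OpenCV has them. Camera axes: x right, y down, z forward; pixel columns grow to the right and rows downward; lengths in m; the calibration is good to about 2 mm. A picture is of the moment at which its call begins. camera_model takes no time and is no camera call.
- job_done(): hands the job in; it is judged then, once.
Trained networks look in the newest picture that a camera, given by its name, has taken for a name from the list of things; names that differ only in an ending like _2 or _b are one class to them, and where a whole thing is asked for, a point or a joint stands for the part that bears it (a point fixed in the world has none). Each returns a list of dicts, best first, with "score" (0 to 1); they miss things now and then, are a little off and sometimes report something else, mostly with a low value. They report only what shows in the picture. A call takes as long as a camera call. They do not tell look-alikes from the thing itself.
- look_for(thing, camera): "point" ([x, y, z] in m, in the coordinates of the camera as it stood for that picture, good to about 4 mm: the middle of the surface that is visible of it).
The state is a dict: "clock": time; "qpos": joint angles; "dq": joint speeds; "joint_torque": joint torques, N m; "position": TCP position; "orientation": TCP orientation; "contact_force": force on the tool from outside, world axes, zero at the start; "ft_torque": the same for the moment, N m; "opening": finger opening in m; "grasp_force": force on a finger pad.
Only numpy, scipy, OpenCV 4.12 (cv2) and the standard library are available. Lean on these libraries where they do the work, as an engineer would, in place of code of your own. Each camera call takes 0.05 s, during which the arm holds its last target. There are 200 camera calls.

## Working session

There is one attempt and no reset: what is moved stays moved. The work goes in short steps, Python scripts to look and compute and a tool call to move; the robot and the scene stay as the last step left them, time stands still between calls to the robot, and variables do not carry over. Pictures are saved under pics/ and viewed, at most 10 in all, crops included, and the job is handed in when it is done.

Besides the shell and the picture viewer there is one more tool, called after "Request:" by a JSON object that holds its "name" and its "arguments". jog_arm: Moves the arm, as the interface text tells. Its arguments: {"type":"object","properties":{"rows":{"type":"array","items":{"type":"array","items":{"type":"number"}}},"force":{"type":"number"}},"required":["rows"]}

```bash
mkdir -p pics
cat > h.py <<'E'
from plant import *
import numpy as np, cv2
from scipy.spatial.transform import Rotation as R
def cam(n):
    m=camera_model(n); return np.array(m["K"]),cv2.Rodrigues(np.array(m["rvec"],float))[0],np.array(m["tvec"],float).ravel()
def c2w(n,p):
    K,r,t=cam(n); return (np.asarray(p)-t)@r
def cloud(n,d):
    K,r,t=cam(n); v,u=np.mgrid[:d.shape[0],:d.shape[1]]
    P=np.stack([(u-K[0,2])/K[0,0]*d,(v-K[1,2])/K[1,1]*d,d],-1)
    return (P-t)@r
def proj(n,w):
    K,r,t=cam(n); q=K@(r@np.asarray(w)+t); return q[:2]/q[2]
E
python3 - <<'E'
from h import *
for n in("scene","top"):
    p,d=grab_frame(n); cv2.imwrite(f"pics/{n}0.png",p[:,:,::-1]); np.save(n+"0.npy",d); np.save(n+"0p.npy",p)
    for th in("caddy","cover","cover_bar","jar","cap","glue_stick","eraser","tape_roll"):
        for o in look_for(th,n): 
            w=c2w(n,o["point"]); print(n,th,round(o["score"],2),w.round(3),proj(n,w).round())
print(get_obs())
E
```

```text
scene caddy 0.98 [ 0.513 -0.153  0.058] [275. 235.]
scene cover 0.95 [ 0.524 -0.219  0.057] [288. 220.]
scene cover 0.39 [ 0.512 -0.458  0.03 ] [341. 185.]
scene cover 0.23 [0.518 0.146 0.013] [191. 319.]
scene cover_bar 0.82 [ 0.517 -0.215  0.056] [289. 222.]
scene jar 0.44 [ 0.528 -0.047  0.049] [243. 259.]
scene cap 0.98 [ 0.656 -0.042  0.021] [205. 244.]
scene cap 0.93 [ 0.398 -0.266  0.026] [336. 240.]
scene cap 0.81 [ 0.535 -0.061  0.086] [244. 244.]
scene glue_stick 0.61 [ 0.704 -0.126  0.046] [214. 212.]
scene glue_stick 0.38 [ 0.523 -0.22   0.058] [288. 220.]
scene eraser 0.69 [0.519 0.143 0.017] [192. 318.]
scene tape_roll 0.58 [ 0.511 -0.458  0.029] [341. 186.]
top caddy 0.97 [ 0.518 -0.179  0.058] [270. 231.]
top cover 0.9 [ 0.52  -0.22   0.059] [289. 230.]
top cover 0.75 [ 0.54  -0.063  0.087] [215. 221.]
top cover_bar 0.77 [ 0.52  -0.222  0.061] [290. 230.]
top jar 0.74 [ 0.519 -0.084  0.042] [227. 232.]
top cap 0.81 [ 0.395 -0.278  0.023] [316. 288.]
top cap 0.74 [ 0.543 -0.061  0.085] [214. 220.]
top cap 0.63 [ 0.653 -0.051  0.027] [213. 175.]
top glue_stick 0.62 [ 0.
[... 174 characters left out ...]
 [269. 229.]
{'clock': 0.9, 'qpos': array([-1.34501433e+00,  2.75910384e-01,  1.50489657e+00,  2.71589052e-05,
        1.36070717e+00, -1.20977984e-01]), 'dq': array([-0.00029419,  0.00154388,  0.00051799, -0.00205004,  0.00104959,
        0.00047774]), 'joint_torque': array([-1.47037725e-03, -4.16642618e+01, -2.46100259e+01, -9.67672372e-05,
        1.66474952e-04, -5.16341146e-06]), 'position': array([ 0.19543885, -0.54080298,  0.23132345]), 'orientation': array([ 3.14151150e+00, -1.68915795e-05,  3.46754322e-01]), 'contact_force': array([ 0.04000556, -0.08115006,  0.23733704]), 'ft_torque': array([-0.02093354,  0.01034797, -0.00442106]), 'grasp_force': 0.0, 'opening': 0.08517683106151241}
```

View pics/top0.png

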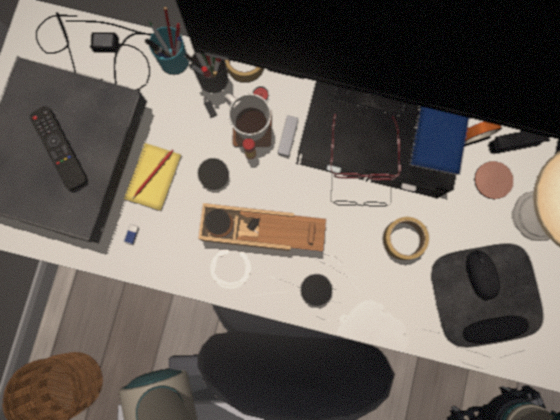

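View pics/scene0.png

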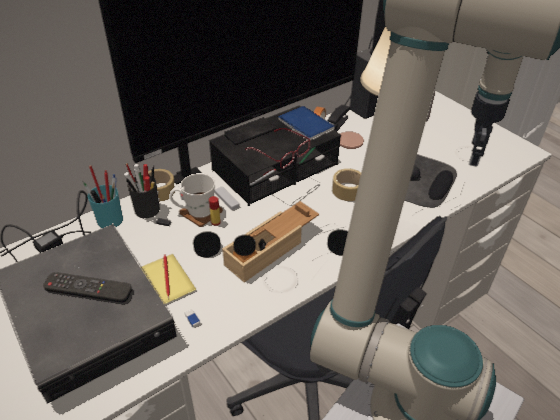

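The top view shows the caddy from about (200,205) to (327,255), with the jar cap at (217,221) and the cover bar at (311,233). The two other black discs, at (213,174) and (317,290), are the look-alikes. Next I measure from the depth images.

Run:
```python
from h import *
for n in("top","scene"):
    d=np.load(n+"0.npy");W=cloud(n,d);p=np.load(n+"0p.npy").astype(int);z=W[...,2]
    reg=(d>0)&(abs(W[...,0]-.53)<.09)&(W[...,1]>-.36)&(W[...,1]<.02)
    g=reg&(p.max(-1)<70)&(z>.078)&(z<.1)
    c=W[g]; (cx,r)=cv2.minEnclosingCircle(c[:,:2].astype(np.float32))
    print(n,"cap",g.sum(),np.round(cx,4),round(r,4),"median",np.median(c,0).round(4))
    for lo,hi,nm in((.05,.066,"rim/cover"),(.07,.085,"bar")):
        m=reg&(z>lo)&(z<hi)&(p[...,0]>90)&(p[...,0]-p[...,2]>25)
        q=W[m]; rc=cv2.minAreaRect(q[:,:2].astype(np.float32))
        print(n,nm,m.sum(),rc,np.median(q,0).round(4))
    # floor level 
    f=(d>0)&(abs(W[...,0]-.45)<.03)&(abs(W[...,1]+.35)<.02); print("desk z",np.median(z[f]))
p=np.load("top0p.npy"); cr=cv2.resize(p[185:275,185:345],None,fx=5,fy=5,interpolation=cv2.INTER_CUBIC)
cv2.imwrite("pics/top0c.png",cr[:,:,::-1])
```

```text
top cap 380 [ 0.5389 -0.0658] 0.0266 median [ 0.5393 -0.0664  0.0855]
top rim/cover 2883 ((0.5267082452774048, -0.16082072257995605), (0.27358749508857727, 0.08083921670913696), 82.7187728881836) [ 0.5199 -0.1963  0.0599]
top bar 123 ((0.5256986618041992, -0.15542340278625488), (0.23634204268455505, 0.044995952397584915), 83.35845184326172) [ 0.5135 -0.2665  0.0779]
desk z 0.0009621775381214452
scene cap 270 [ 0.5421 -0.0658] 0.029 median [ 0.5391 -0.0645  0.084 ]
scene rim/cover 1670 ((0.5275230407714844, -0.16123373806476593), (0.27732905745506287, 0.085997574031353), 83.08348846435547) [ 0.5189 -0.1773  0.0585]
scene bar 77 ((0.5279937982559204, -0.1587887704372406), (0.23400871455669403, 0.04485496133565903), 82.6650390625) [ 0.5158 -0.2638  0.0765]
desk z 6.71645781341569e-05
```

View pics/top0c.png

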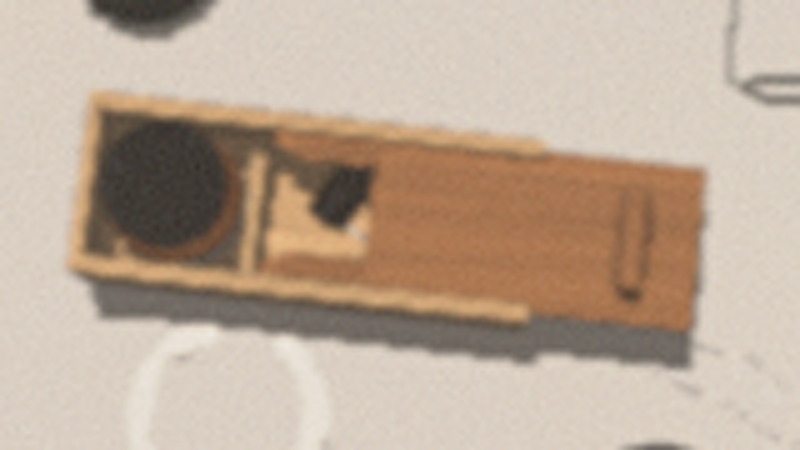

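```bash
cat >> h.py <<'E'
def plan(pos,yaw):
    o=get_obs(); T=R.from_euler("xyz",o["orientation"]); G=R.from_euler("xyz",[np.pi,0,yaw])
    rv=(T.inv()*G).as_rotvec()/(2*np.pi); s=T.inv().apply(np.array(pos)-o["position"])/.3
    print("t",round(o["clock"],2),"q",o["qpos"].round(2),"F",o["contact_force"].round(1),"rot",rv.round(4),"shift",s.round(4))
E
python3 -c "
from h import *
plan([.5145,-.265,.12],-.124)"
```

```text
t 0.9 q [-1.35  0.28  1.5   0.    1.36 -0.12] F [ 0.  -0.1  0.2] rot [ 0.     -0.      0.0749] shift [ 1.3127 -0.5032  0.3711]
```

Request:
{"name": "jog_arm", "arguments": {"rows": [[0, 0, 0.075, 0.65, -0.25, 0.2, 0.5], [0, 0, 0.075, 0.65, -0.25, 0.2, 0.5], [0, 0, 0.075, 0.65, -0.25, 0.2, 0.5], [0, 0, 0.075, 0.65, -0.25, 0.2, 0.5], [0, 0, 0.075, 0.65, -0.25, 0.2, 0.5], [0, 0, 0.075, 0.65, -0.25, 0.2, 0.5], [0, 0, 0.075, 0.65, -0.25, 0.2, 0.5], [0, 0, 0.075, 0.65, -0.25, 0.2, 0.5]], "force": 30}}

```text
clock: 1.57
position: [0.3537, -0.4036, 0.1712]
orientation: [3.141, 0.001, -0.122]
contact_force: [-0.1, 0.1, -0.1]
opening: 0.0428
grasp_force: 0.0
```

```bash
python3 -c "
from h import *
plan([.5145,-.265,.12],-.124)"
```

```text
t 1.57 q [-0.98  0.26  1.68 -0.    1.2   0.71] F [-0.1  0.1 -0.1] rot [0.0001 0.0001 0.0003] shift [ 0.4758 -0.524   0.1702]
```

Request:
{"name": "jog_arm", "arguments": {"rows": [[0, 0, 0, 0.476, -0.524, 0.17, 0.5], [0, 0, 0, 0.476, -0.524, 0.17, 0.5], [0, 0, 0, 0.476, -0.524, 0.17, 0.5], [0, 0, 0, 0.476, -0.524, 0.17, 0.5], [0, 0, 0, 0.476, -0.524, 0.17, 0.5], [0, 0, 0, 0.476, -0.524, 0.17, 0.5], [0, 0, 0, 0.476, -0.524, 0.17, 0.5], [0, 0, 0, 0.476, -0.524, 0.17, 0.5]]}}

```text
clock: 2.23
position: [0.5141, -0.2672, 0.1205]
orientation: [3.14, 0.0, -0.124]
contact_force: [0.5, -0.3, 0.8]
opening: 0.0427
grasp_force: 0.0
```

```bash
python3 -c "
from h import *
plan([.5145,-.265,.065],-.124)
p,d=grab_frame('scene'); cv2.imwrite('pics/s1.png',cv2.resize(p[150:300,180:380],None,fx=4,fy=4)[:,:,::-1])"
```

```text
t 2.23 q [-0.6   0.36  1.66 -0.    1.11  1.1 ] F [ 0.5 -0.3  0.8] rot [ 0.0002  0.0001 -0.    ] shift [ 0.0005 -0.0076  0.1851]
```

View pics/s1.png

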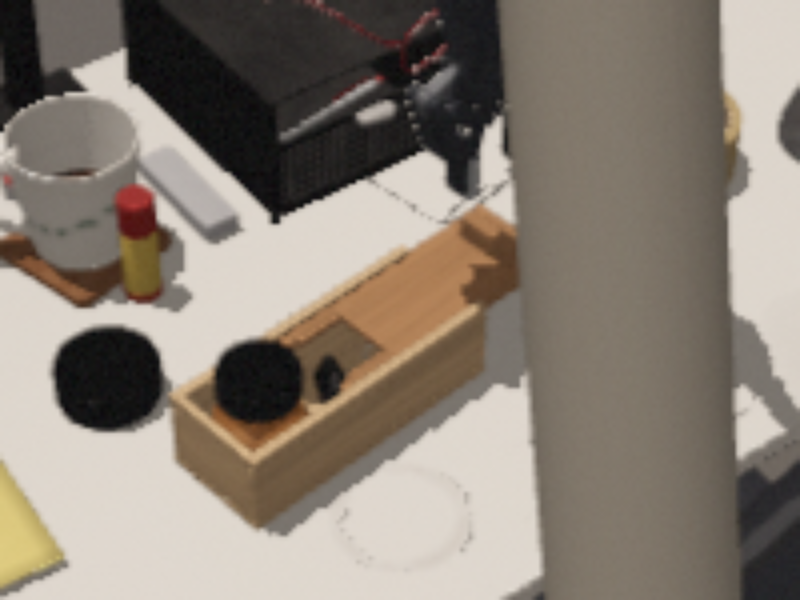

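The gripper is above the bar at about crop (480,230), and the arm column hides part of it. I descend and grip the bar.

Request:
{"name": "jog_arm", "arguments": {"rows": [[0, 0, 0, 0, -0.007, 0.06, 0.5], [0, 0, 0, 0, -0.007, 0.12, 0.5], [0, 0, 0, 0, -0.007, 0.183, 0.5], [0, 0, 0, 0, -0.007, 0.183, 0.5], [0, 0, 0, 0, -0.007, 0.183, 0], [0, 0, 0, 0, -0.007, 0.183, 0], [0, 0, 0, 0, -0.007, 0.183, 0], [0, 0, 0, 0, -0.007, 0.183, 0], [0, 0, 0, 0, -0.007, 0.183, 0], [0, 0, 0, 0, -0.007, 0.183, 0]], "force": 25}}

```text
clock: 3.12
position: [0.5151, -0.2646, 0.067]
orientation: [3.14, -0.002, -0.124]
contact_force: [-3.5, -2.9, 5.9]
opening: 0.0113
grasp_force: 29.4
```

```bash
python3 -c "
from h import *
o=get_obs();print(o['position'],o['opening'],o['grasp_force'])
p=o['position'];plan(p+.064*np.array([.124,.992,0]),-.124)"
```

```text
[ 0.51505067 -0.26462921  0.06695562] 0.011308020094673323 29.410820603370667
t 3.12 q [-0.59  0.42  1.73 -0.    0.99  1.1 ] F [-3.5 -2.9  5.9] rot [ 0.0003 -0.0002 -0.    ] shift [ 0.     -0.2133 -0.0004]
```

Request:
{"name": "jog_arm", "arguments": {"rows": [[0, 0, 0, 0, -0.025, 0, 0], [0, 0, 0, 0, -0.05, 0, 0], [0, 0, 0, 0, -0.075, 0, 0], [0, 0, 0, 0, -0.1, 0, 0], [0, 0, 0, 0, -0.125, 0, 0], [0, 0, 0, 0, -0.15, 0, 0], [0, 0, 0, 0, -0.17, 0, 0], [0, 0, 0, 0, -0.185, 0, 0], [0, 0, 0, 0, -0.2, 0, 0], [0, 0, 0, 0, -0.2, 0, 0]]}}

```text
clock: 3.95
position: [0.5229, -0.2037, 0.067]
orientation: [3.141, -0.002, -0.124]
contact_force: [-1.9, 0.2, 7.0]
opening: 0.011
grasp_force: 29.5
```

Request:
{"name": "jog_arm", "arguments": {"rows": [[0, 0, 0, 0, -0.005, 0, 0], [0, 0, 0, 0, -0.01, 0, 0], [0, 0, 0, 0, -0.015, 0, 0], [0, 0, 0, 0, -0.015, 0, 0]]}}

```text
clock: 4.28
position: [0.5231, -0.2019, 0.067]
orientation: [3.136, -0.002, -0.123]
contact_force: [-2.9, -7.2, 6.0]
opening: 0.011
grasp_force: 29.3
```

Request:
{"name": "jog_arm", "arguments": {"rows": [[0, 0, 0, 0, -0.005, 0, 0], [0, 0, 0, 0, -0.01, 0, 0], [0, 0, 0, 0, -0.015, 0, 0], [0, 0, 0, 0, -0.02, 0, 0], [0, 0, 0, 0, -0.02, 0, 0]]}}

```text
clock: 4.7
position: [0.5232, -0.2017, 0.0671]
orientation: [3.126, -0.002, -0.12]
contact_force: [-6.9, -22.1, 3.8]
opening: 0.0113
grasp_force: 29.0
```

Request:
{"name": "jog_arm", "arguments": {"rows": [[0, 0, 0, 0, 0.022, 0, 0], [0, 0, 0, 0, 0.022, 0, 0.5], [0, 0, 0, 0, 0.022, 0, 0.5], [0, 0, 0, 0, 0.022, 0, 0.5], [0, 0, 0, 0, 0.022, -0.1, 0.5], [0, 0, 0, 0, 0.022, -0.2, 0.7], [0, 0, 0, 0, 0.022, -0.3, 1], [0, 0, 0, 0, 0.022, -0.3, 1], [0, 0, 0, 0, 0.022, -0.3, 1]]}}

```text
clock: 5.45
position: [0.5241, -0.2, 0.1572]
orientation: [3.14, -0.004, -0.124]
contact_force: [-0.6, 0.0, 0.1]
opening: 0.0855
grasp_force: 0.0
```

Run:
```python
from h import *
for n in("top","scene"):
    p,d=grab_frame(n);W=cloud(n,d);z=W[...,2]
    g=(d>0)&(abs(W[...,0]-.54)<.05)&(abs(W[...,1]+.066)<.05)&(p.max(-1)<70)&(z>.078)&(z<.1)
    c=W[g]
    if g.sum()>20: print(n,g.sum(),cv2.minEnclosingCircle(c[:,:2].astype(np.float32)),np.median(c,0).round(4))
    b=(d>0)&(abs(W[...,0]-.52)<.05)&(abs(W[...,1]+.2)<.05)&(z>.070)&(z<.082); q=W[b]
    print(n,"bar",b.sum(),np.median(q,0).round(4) if b.sum() else 0)
    if n=="scene":cv2.imwrite('pics/s2.png',cv2.resize(p[150:300,180:380],None,fx=4,fy=4)[:,:,::-1])
plan([.54,-.066,.14],-.124)
```

```text
top 64 ((0.538451075553894, -0.06740448623895645), 0.025261178612709045) [ 0.5461 -0.0524  0.0858]
top bar 20 [ 0.5037 -0.1983  0.0776]
scene 263 ((0.5410571098327637, -0.065633624792099), 0.02904529683291912) [ 0.5391 -0.0637  0.0839]
scene bar 77 [ 0.5216 -0.1989  0.076 ]
t 5.55 q [-0.49  0.31  1.66  0.    1.18  1.21] F [0.  0.6 0.1] rot [-0.0001  0.0002  0.    ] shift [ 0.0042 -0.4482  0.049 ]
```

View pics/s2.png

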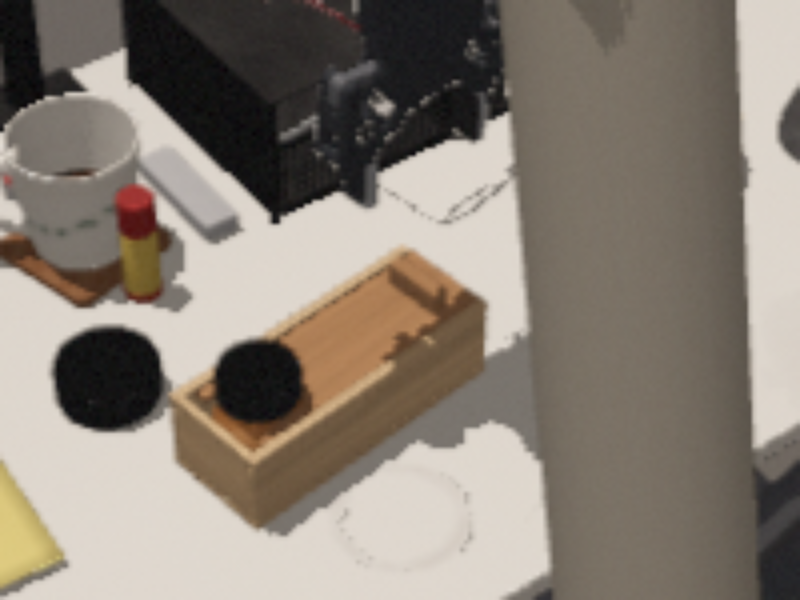

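The cover is home, flush with the caddy's end at crop (430,270), and the cap is still at crop (258,380). Next I move over the cap.

Request:
{"name": "jog_arm", "arguments": {"rows": [[0, 0, 0, 0.004, -0.1, 0, 1], [0, 0, 0, 0.004, -0.2, 0.02, 1], [0, 0, 0, 0.004, -0.3, 0.049, 1], [0, 0, 0, 0.004, -0.4, 0.049, 1], [0, 0, 0, 0.004, -0.448, 0.049, 1], [0, 0, 0, 0.004, -0.448, 0.049, 1], [0, 0, 0, 0.004, -0.448, 0.049, 1], [0, 0, 0, 0.004, -0.448, 0.049, 1]]}}

```text
clock: 6.22
position: [0.5401, -0.0674, 0.1397]
orientation: [3.141, 0.002, -0.124]
contact_force: [0.2, -0.4, 0.2]
opening: 0.0852
grasp_force: 0.0
```

```bash
python3 -c "
from h import *
plan([.5397,-.066,.066],-.124)"
```

```text
t 6.22 q [-0.25  0.3   1.71 -0.    1.13  1.44] F [ 0.2 -0.4  0.2] rot [ 0.0001  0.0003 -0.    ] shift [-0.0014 -0.0046  0.2457]
```

Request:
{"name": "jog_arm", "arguments": {"rows": [[0, 0, 0, -0.001, -0.003, 0.06, 1], [0, 0, 0, -0.001, -0.003, 0.12, 1], [0, 0, 0, -0.001, -0.003, 0.18, 1], [0, 0, 0, -0.001, -0.003, 0.22, 1], [0, 0, 0, -0.001, -0.003, 0.245, 1], [0, 0, 0, -0.001, -0.003, 0.245, 1], [0, 0, 0, -0.001, -0.003, 0.245, 0.75], [0, 0, 0, -0.001, -0.003, 0.245, 0.6], [0, 0, 0, -0.001, -0.003, 0.245, 0.5], [0, 0, 0, -0.001, -0.003, 0.245, 0.3], [0, 0, 0, -0.001, -0.003, 0.245, 0], [0, 0, 0, -0.001, -0.003, 0.245, 0], [0, 0, 0, -0.001, -0.003, 0.245, 0], [0, 0, 0, -0.001, -0.003, 0.245, 0]], "force": 30}}

```text
clock: 7.38
position: [0.5413, -0.0666, 0.0683]
orientation: [3.141, -0.003, -0.124]
contact_force: [-0.5, -2.3, 7.2]
opening: 0.0537
grasp_force: 31.8
```

Request:
{"name": "jog_arm", "arguments": {"rows": [[0, 0, 0, 0, 0, 0, 0], [0, 0, 0, 0, 0, 0, 0], [0, 0, -0.01, 0, 0, 0, 0], [0, 0, -0.02, 0, 0, 0, 0], [0, 0, -0.03, 0, 0, 0, 0], [0, 0, -0.04, 0, 0, 0, 0], [0, 0, -0.05, 0, 0, -0.001, 0], [0, 0, -0.06, 0, 0, -0.001, 0], [0, 0, -0.07, 0, 0, -0.002, 0], [0, 0, -0.08, 0, 0, -0.002, 0], [0, 0, -0.08, 0, 0, -0.002, 0]], "force": 70}}

```text
clock: 8.3
position: [0.5416, -0.0659, 0.0691]
orientation: [3.14, -0.003, 0.38]
contact_force: [-0.5, 0.8, 7.2]
opening: 0.052
grasp_force: 71.6
```

```bash
python3 -c "
from h import *
o=get_obs();print(o['contact_force'].round(2),o['ft_torque'].round(3),o['position'])
plan([.5397,-.066,.066],-.124)"
```

```text
[-0.54  0.79  7.24] [0.121 0.009 0.004] [ 0.54162327 -0.06590341  0.06911523]
t 8.3 q [-0.25  0.37  1.81  0.    0.96  0.94] F [-0.5  0.8  7.2] rot [ 0.0001 -0.0005  0.0802] shift [-0.0061 -0.0021  0.0104]
```

Request:
{"name": "jog_arm", "arguments": {"rows": [[0, 0, -0.01, 0, 0, -0.001, 0], [0, 0, -0.02, 0, 0, -0.002, 0], [0, 0, -0.03, 0, 0, -0.003, 0], [0, 0, -0.04, 0, 0, -0.004, 0], [0, 0, -0.05, 0, 0, -0.005, 0], [0, 0, -0.06, 0, 0, -0.005, 0], [0, 0, -0.07, 0, 0, -0.005, 0], [0, 0, -0.08, 0, 0, -0.005, 0], [0, 0, -0.09, 0, 0, -0.005, 0], [0, 0, -0.1, 0, 0, -0.005, 0], [0, 0, -0.11, 0, 0, -0.005, 0], [0, 0, -0.12, 0, 0, -0.005, 0], [0, 0, -0.12, 0, 0, -0.005, 0]]}}

```text
clock: 9.38
position: [0.5413, -0.0658, 0.0703]
orientation: [3.14, -0.001, 1.134]
contact_force: [-0.7, -0.1, 5.3]
opening: 0.0521
grasp_force: 71.9
```

```bash
python3 -c "
from h import *
o=get_obs();print(o['contact_force'].round(2),o['ft_torque'].round(3),o['position'])
plan([.5405,-.066,.1],1.13)
p,d=grab_frame('scene'); cv2.imwrite('pics/s3.png',cv2.resize(p[150:300,180:380],None,fx=4,fy=4)[:,:,::-1])"
```

```text
[-0.68 -0.08  5.33] [ 0.159  0.039 -0.008] [ 0.54125686 -0.06580659  0.07025501]
t 9.38 q [-0.25  0.37  1.81  0.    0.96  0.19] F [-0.7 -0.1  5.3] rot [ 0.0003 -0.0002  0.0006] shift [-0.0015 -0.0018 -0.0992]
```

View pics/s3.png

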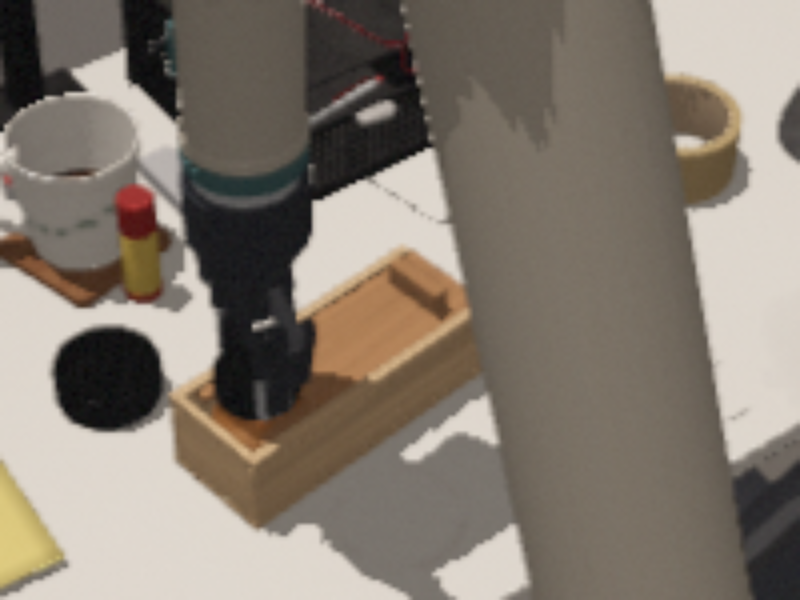

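The gripper holds the cap at crop (262,380), turned 72°, and the cover is still home. I start a gentle lift and watch the force.

Request:
{"name": "jog_arm", "arguments": {"rows": [[0, 0, 0, 0, 0, -0.005, 0], [0, 0, 0, 0, 0, -0.01, 0], [0, 0, 0, 0, 0, -0.015, 0], [0, 0, 0, 0, 0, -0.015, 0], [0, 0, 0, 0, 0, -0.015, 0]]}}

```text
clock: 9.85
position: [0.5402, -0.066, 0.0736]
orientation: [-3.141, 0.0, 1.132]
contact_force: [0.7, -0.1, -0.4]
opening: 0.0523
grasp_force: 72.9
```

Request:
{"name": "jog_arm", "arguments": {"rows": [[0, 0, 0, 0, 0, -0.015, 0], [0, 0, 0, 0, 0, -0.03, 0], [0, 0, 0, 0, 0, -0.05, 0], [0, 0, 0, 0, 0, -0.075, 0], [0, 0, 0, 0, 0, -0.1, 0], [0, 0, 0, 0, 0, -0.115, 0], [0, 0, 0, 0, 0, -0.115, 0], [0, 0, 0, 0, 0, -0.115, 0], [0, 0, 0, 0, 0, -0.115, 0]]}}

```text
clock: 10.6
position: [0.5402, -0.066, 0.1082]
orientation: [-3.141, 0.0, 1.132]
contact_force: [-0.4, 0.0, -0.2]
opening: 0.0518
grasp_force: 73.0
```

```bash
python3 -c "
from h import *
o=get_obs();print(o['contact_force'].round(2),o['position'],o['dq'].round(3))
p,d=grab_frame('scene'); cv2.imwrite('pics/s4.png',cv2.resize(p[150:300,180:380],None,fx=4,fy=4)[:,:,::-1])
for t in('jar','cap'):
  for q in look_for(t,'scene'): print(t,q['score'],c2w('scene',q['point']).round(3))"
```

```text
[-0.36  0.04 -0.16] [ 0.54017195 -0.06604152  0.10818354] [-0.     0.005  0.003 -0.001  0.     0.001]
jar 0.5 [ 0.538 -0.056  0.066]
cap 0.95 [ 0.651 -0.046  0.025]
cap 0.55 [ 0.546 -0.054  0.125]
```

View pics/s4.png

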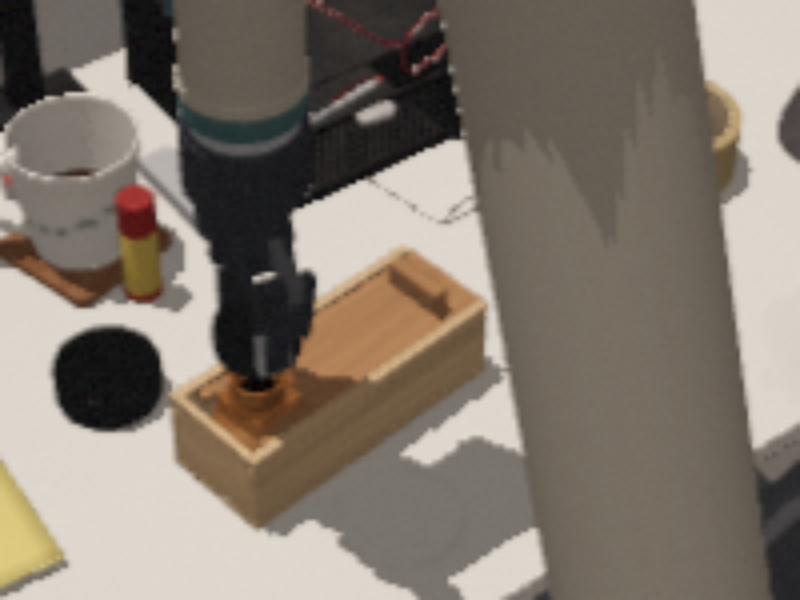

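The cap is held at crop (262,335), above the open jar neck at (258,395). The jar is seated and the cover is home, so I hand the job in.

```bash
python3 -c "
from plant import *
print(job_done())"
```

```text
the job is handed in; nothing more can be done
None
```

I slid the cover home, unscrewed the cap and handed the job in at about 10.7 s, with the gripper holding the cap level about 2 cm above the open jar, though no verdict came back.

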